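# Put the water-line fittings back into their foam cut-outs

### The job

Tidy the spare water-line fittings: put the ball valve, the tee, the elbow and the air stone each into the foam insert whose cut-out has its shape, lying flat on the white floor of the cut-out inside the rim, not riding on it. Leave all four lying still and let go.

Things in the scene. Friction and masses are not known exactly. Their poses are not given: they have to be found in the camera images.
- ball_valve: Dark grey PVC ball valve, red lever on top, 54 x 132 x 72 mm high, about 0.2 kg. Origin: centre of underside; y along the pipe, z up. Body 44 mm wide (x) for |y| < 22 mm, z 5 to 49 mm: grasp here, closing along x; nuts 52 mm wide to |y| 52 mm, ends 34 mm wide to |y| 66 mm. Lever 12 mm wide, 60 mm along y, z 66 to 72 mm. May be turned half a turn.
- pvc_tee: Light green PVC tee lying flat, 60 x 80 x 39 mm high, about 70 g. Origin: centre of its underside, z up. Run along y with axis at x = -10 mm, 39 mm thick at the collars (|y| 20 to 40 mm), 32 mm between them; branch 39 mm thick to x = +30 mm. Good grasp: close along x at x = +2 mm, y = 0, 56 mm wide (branch end against back of run).
- pvc_elbow: Dark grey PVC elbow lying flat as an L, 58 x 58 x 41 mm high, about 55 g. Origin: centre of the underside of its bounding box, z up. Legs 41 mm thick: one to +y (axis x = -8.5 mm), one to +x (axis y = -8.5 mm), mouths at 29 mm; rounded bend at (-x, -y). Good grasp: close along the diagonal x = y at the origin, 60 mm wide (bend against inner corners of both mouths).
- air_stone_mid (a point): Middle of the blue air stone, a lying cylinder 25 mm thick, 58 mm long with its nipple, about 35 g. The point is on the axis, halfway along, 12.5 mm above what it lies on. y is the axis: stone from y = -15 to +29 mm, thin nipple (5 mm) from -29 to -15 mm. Good grasp: close across the axis at y = +7 mm. It can roll; may be turned half a turn.
- valve_insert: Fixed foam insert flat on the bench: dark grey 10 mm slab, cut-out floor whitish, 4 mm above the bench. 84 x 164 mm; long cut-out for the ball valve, 148 mm (y) by 68 mm (x), narrowed to 50 mm for |y| > 60 mm. 8 mm play all round. Origin on the bench below, z up; x, y are those of the seated part: seated dead centre it has this origin in plan and this yaw. Either way round.
- tee_insert: Fixed foam insert flat on the bench: dark grey 10 mm slab, cut-out floor whitish, 4 mm above the bench. 93 x 112 mm; T-shaped cut-out for the tee: bar 96 mm along y, branch to +x 56 mm wide. 8 mm play all round. Origin on the bench below, z up; x, y are those of the seated part: seated dead centre it has this origin in plan and this yaw.
- elbow_insert: Fixed foam insert flat on the bench: dark grey 10 mm slab, cut-out floor whitish, 4 mm above the bench. 90 x 90 mm; L-shaped cut-out for the elbow, 74 x 74 mm, legs 57 mm wide to +x and +y, foam in the (+x, +y) corner. 8 mm play all round. Origin on the bench below, z up; x, y are those of the seated part: seated dead centre it has this origin in plan and this yaw.
- stone_insert: Fixed foam insert flat on the bench: dark grey 10 mm slab, cut-out floor whitish, 4 mm above the bench. 58 x 90 mm; small oblong cut-out for the air stone, 74 mm (y) by 41 mm (x). 8 mm play all round. Origin on the bench below, z up; x, y are those of the seated part: seated dead centre it has this origin in plan and this yaw. Either way round; its middle over the origin.
There are look-alikes about, which are no part of the job. Leave any red look-alike of the pvc_elbow alone.

How it is judged:
By the outcome, as a careful person would: the job done as asked, in the order asked, and still so for the second after the job is handed in, with the robot touching nothing.
It also fails if it takes over 112 s, if anything falls off the work surface, if the arm or the gripper's body presses on something with over 40 N, if the wrist force passes 120 N, or if a joint passes its speed limit or range.

### The arm

A 6-joint arm with a two-finger parallel gripper is mounted at the origin on a cart in front of the work surface, level with it; the furniture and walls round the work are solid. World frame = base frame: x ahead of the robot, y to its left, z up, the work surface at z = 0. Lengths are in m, angles in rad, forces in N, time in s.
With the tool pointing down it reaches from about 0.35 to 0.975 m from the base axis. Payload 4.9 kg.
Tool frame: the origin (TCP) lies on the centre line of the jaws, within the pads' length; the fingertips stand 25 mm ahead of it and the grasp point (between the pads) lies 6 mm ahead of it; z points along the fingers, y is the line along which they close (so a half turn about z gives the same grasp; the last joint's range is limited). The gripper opens to 85 mm and grips with 20 to 120 N. Pads are 22 mm wide; open, the fingers measure 114 mm over their backs; the gripper's body (76 mm by 85 mm) begins 54 mm behind the grasp point. The pads swing forward as they close: fully open they stand 13 mm farther back than shut.
Start: joints at [-1.367, 0.053, 1.613, -0, 1.476, -0.119], TCP at [0.198, -0.593, 0.256] pointing down, gripper open.
Joint ranges: [-3.01, 3.01], [-1.01, 2.22], [0.06, 2.58], [-1.02, 4.17], [0.09, 2.62], [-3.14, 3.14]. Speed limits (rad/s): [2.57, 2.57, 3.14, 3.14, 3.14, 3.14].

### API

Orientations are given as a unit quaternion [w, x, y, z].
In Python, from plant import state, grab_frame, get_calibration, job gives the robot as it stands. The module is installed in compiled form; this text tells all that it offers.
- The arm moves only by the tool move_arm, never from a script. Its argument "targets" is a list that holds one entry, the list of rows, each a list of 5 numbers: the opening in per cent of the stroke, from 0 (shut) to 100 (fully open), then the shift along the tool's x, y, z as a fraction of full scale, then the turn about the tool's z as a fraction of full scale. A call has 1 to 5 rows; each row shifts and turns the commanded pose from where the row before left it, along the tool's axes as they then stand; what a row does not reach is not made up. Full scale, the value 1, is 0.6 m for a shift and 6 degrees for a turn. A row lasts 1/12 s, in which the tool goes at most 41.7 mm and 7.16 degrees, less where a joint would pass 70% of its speed; a pose out of reach is approached as far as the arm can. A call with a number of a shift or a turn outside -1 to 1 is refused whole. A call with a gripper value outside its range is refused whole. The fingers move at their own pace and stop on an object; the grip force is fixed at half the most. Time passes only in rows, so rows that do not move let the fingers close. It gives the time, the measured TCP pose, the force, the opening and the grip force at its end, in the units of the state.
- state(): the state, without advancing time (a new reading comes with each control period).
- grab_frame(name): name is "scene" or "top"; returns the picture (384x512x3 uint8, red, green, blue); there is no depth.
- get_calibration(name): a dict with "vertical_fov" (degrees; the focal length in pixels is half the picture's height over the tangent of half this angle, whatever the lens; pixels are square), "cx", "cy" (the principal point, pixels), "R" (3x3) and "t" (3): a world point X has camera coordinates R X + t. Camera axes: x right, y down, z forward; pixel columns grow to the right and rows downward; lengths in m; the calibration is good to about 2 mm. A picture is of the moment at which its call begins. get_calibration takes no time and is no camera call.
- job.job_done(): hands the job in; it is judged then, once.
The state is a dict: "time": time; "joint_pos": joint angles; "joint_vel": joint speeds; "joint_efforts": joint torques, N m; "tool_pos": TCP position; "tool_rot": TCP orientation; "contact_force": force on the tool from outside, world axes, zero at the start; "ft_torque": the same for the moment, N m; "gripper_width": opening from 0.0 (shut) to 1.0 (fully open); "grasp_force": force on a finger pad.
Only numpy, scipy, OpenCV 4.12 (cv2) and the standard library are available. Lean on these libraries where they do the work, as an engineer would, in place of code of your own. Each camera call takes 0.05 s, during which the arm holds its last target. There are 200 camera calls.

## Working session

There is one attempt and no reset: what is moved stays moved. The work goes in short steps, Python scripts to look and compute and a tool call to move; the robot and the scene stay as the last step left them, time stands still between calls to the robot, and variables do not carry over. Pictures are saved under pics/ and viewed, at most 14 in all, crops included, and the job is handed in when it is done.

Besides the shell and the picture viewer there is one more tool, called as name([rows], argument=value, ...), one row to a line, values as JSON. move_arm: Moves the arm, as the interface text tells. Shift numbers are shares of 0.6 m and turn numbers shares of 6 degrees, none past 1 either way. Its arguments: {"type":"object","properties":{"targets":{"type":"array"}},"required":["targets"]}

```bash
mkdir -p pics; cat > h.py <<'E'
import numpy as np, cv2
from plant import state, grab_frame, get_calibration, job
def save(name,fn,crop=None,s=1):
    im=grab_frame(name)[:,:,::-1]
    cv2.imwrite('pics/full_'+fn,im)
    if crop: x0,y0,x1,y1=crop; im=im[y0:y1,x0:x1]
    cv2.imwrite('pics/'+fn,cv2.resize(im,None,fx=s,fy=s,interpolation=cv2.INTER_CUBIC))
def K(n):
    c=get_calibration(n); f=192/np.tan(np.radians(c['vertical_fov'])/2); return c,f
def px2w(n,u,v,z):
    c,f=K(n); R=np.array(c['R']);t=np.array(c['t']); C=-R.T@t
    d=R.T@np.array([(u-c['cx'])/f,(v-c['cy'])/f,1]); return C+d*(z-C[2])/d[2]
def w2px(n,X):
    c,f=K(n); p=np.array(c['R'])@np.array(X)+np.array(c['t']); return f*p[0]/p[2]+c['cx'],f*p[1]/p[2]+c['cy']
E
python3 - <<'E'
from h import *
save('top','t1.png',None,1.56); save('scene','s1.png',None,1.56)
print(state())
for n in('top','scene'):
    c=get_calibration(n);print(c,-np.array(c['R']).T@np.array(c['t']))
E
```

```text
{'time': 0.1, 'joint_pos': array([-1.36699430e+00,  5.32939057e-02,  1.61413712e+00, -2.34130945e-05,
        1.47600221e+00, -1.19005998e-01]), 'joint_vel': array([ 1.25058284e-03, -1.54016577e-03, -3.24892889e-03,  4.69820264e-04,
        4.26316280e-05, -1.25054577e-03]), 'joint_efforts': array([ 1.03902956e-03, -3.94901133e+01, -3.71364856e+01,  1.97741974e-05,
        3.85912033e-03,  3.39347494e-06]), 'tool_pos': array([ 0.19815634, -0.59221705,  0.25519571]), 'tool_rot': array([-9.18969542e-04,  9.87002028e-01,  1.60705165e-01, -5.06492938e-05]), 'contact_force': array([-0.40187399, -0.08781404,  0.18529674]), 'ft_torque': array([ 0.03691552, -0.02905174,  0.0253174 ]), 'grasp_force': 0.0, 'gripper_width': 0.9987202842704794}
{'vertical_fov': 52.1368463838129, 'cx': 255.76280533005502, 'cy': 191.55966968371365, 'R': array([[ 0.02723031, -0.99958348,  0.00955869],
       [-0.99786757, -0.02774851, -0.05907897],
       [ 0.0593196 , -0.00792957, -0.99820755]]), 't': array([-0.08311935,  0.56253578,  1.09652168])} [ 0.49855436 -0.05878026  1.12858476]
{'vertical_fov': 47.31448241236495, 'cx': 260.90190864265685, 'cy': 199.65605976162428, 'R': array([[-0.7439415 , -0.66799951,  0.01810263],
       [-0.50668607,  0.54621284, -0.66702381],
       [ 0.43568368, -0.50539904, -0.74481645]]), 't': array([0.38467375, 0.36465057, 1.08637731])} [-0.00237874  0.6068391   1.04541869]
```

View pics/t1.png

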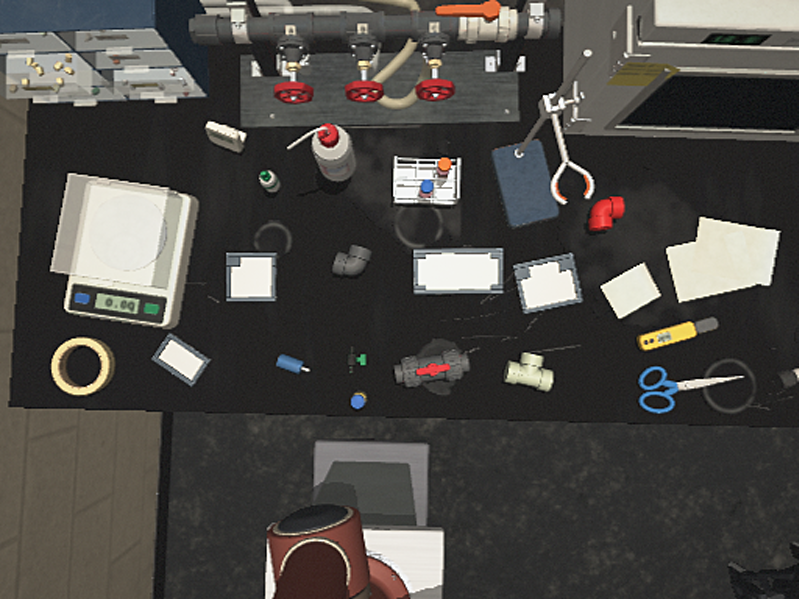

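View pics/s1.png

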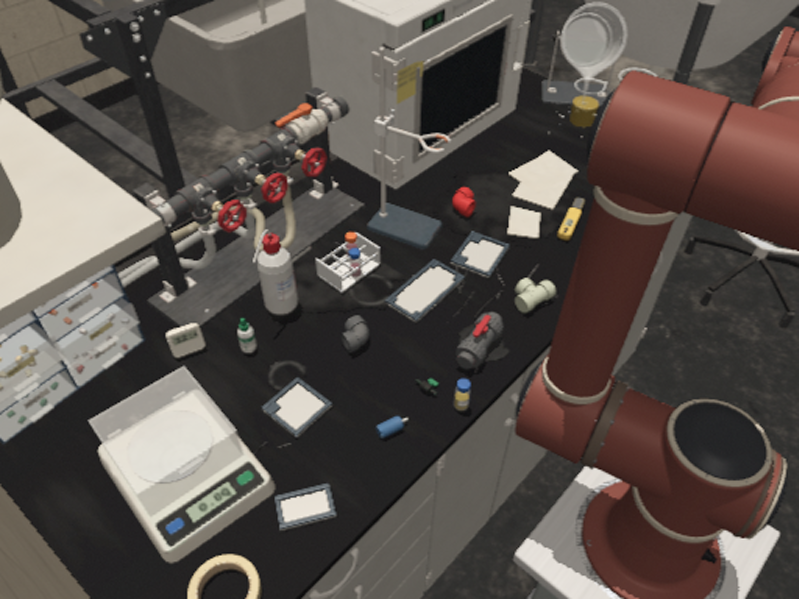

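The top view shows, in its 1.56x pixels, the elbow at (350,260), valve at (432,368), tee at (530,372) and stone at (293,364). The inserts are: valve (458,271), tee (548,283), elbow (251,277) and stone (181,360). The scene view agrees, and the red elbow sits far off to the right. I'll enlarge next.

```bash
python3 - <<'E'
from h import *
im=cv2.imread('pics/full_t1.png')
def crop(x0,y0,x1,y1,s,fn):
    c=cv2.resize(im[y0:y1,x0:x1],None,fx=s,fy=s,interpolation=cv2.INTER_CUBIC)
    c=cv2.convertScaleAbs(c,alpha=1.3,beta=25)
    for x in range((x0//10+1)*10,x1,10): cv2.line(c,((x-x0)*s,0),((x-x0)*s,6 if x%50 else 16),(0,255,255),1)
    for y in range((y0//10+1)*10,y1,10): cv2.line(c,(0,(y-y0)*s),(6 if y%50 else 16,(y-y0)*s),(0,255,255),1)
    cv2.imwrite('pics/'+fn,c)
crop(95,150,250,250,5,'cl.png'); crop(245,150,385,260,5,'cr.png')
g=im.min(2)
n,l,st,ce=cv2.connectedComponentsWithStats((g>150).astype('uint8'))
for i in range(1,n):
    x,y,w,h,a=st[i]
    if a>250 and 90<ce[i][0]<385 and 145<ce[i][1]<262:
        p=np.argwhere(l==i)[:,::-1]
        P=np.array([px2w('top',u,v,.004)[:2] for u,v in p],dtype=np.float32)
        r=cv2.minAreaRect(P); print(ce[i].round(1),a,np.round(P.mean(0),4),np.round(r[0],4),np.round(r[1],4),r[2])
E
```

```text
[293.  173.5] 1152 [ 0.6205 -0.1736] [ 0.622  -0.1738] [0.0694 0.1618] 1.6020548343658447
[161.  177.8] 626 [0.5974 0.2053] [0.5982 0.2067] [0.0726 0.0717] 2.272855758666992
[350.5 182.9] 762 [ 0.5979 -0.34  ] [ 0.6015 -0.3401] [0.0766 0.0969] 14.148388862609863
[115.7 230.1] 370 [0.4445 0.3275] [0.4448 0.3273] [0.0731 0.0408] 57.281646728515625Traceback (most recent call last):
  File "<stdin>", line 16, in <module>
  File "h.py", line 11, in px2w
    c,f=K(n); R=np.array(c['R']);t=np.array(c['t']); C=-R.T@t
        ~^^^
  File "h.py", line 9, in K
    c=get_calibration(n); f=192/np.tan(np.radians(c['vertical_fov'])/2); return c,f
ValueError: time passes only in moves, steps and waits
```

View pics/cl.png

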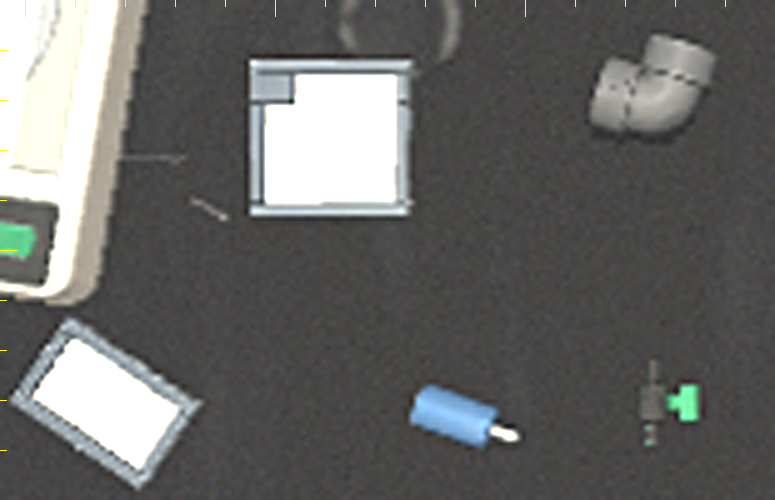

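View pics/cr.png

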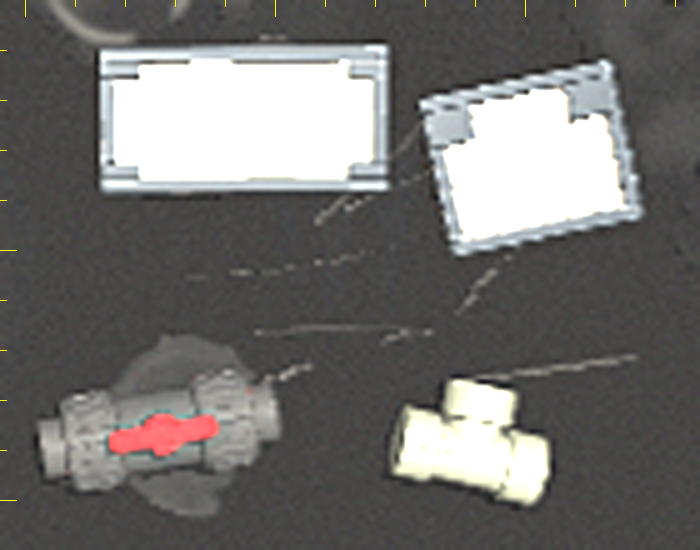

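The crops show these outlines:
- **Elbow:** mouths centred at crop-left (683,45) and (601,93), so yaw is about -15°.
- **Elbow insert:** foam corner at upper left, so yaw is about 0.
- **Tee:** branch pointing up.
- **Tee insert:** branch also pointing up, tilted the other way.

Next I'll turn the picked points into poses.

```bash
cat >> h.py <<'E'
import functools
get_calibration=functools.lru_cache(None)(get_calibration)
E
python3 - <<'E'
from h import *
def W(p,off,z): return px2w('top',(p[0]+.5)/5-.5+off[0],(p[1]+.5)/5-.5+off[1],z)[:2]
L=(95,150);R=(245,150)
def fit(name,loc,pts,off,z):
    w=np.array([W(p,off,z) for p in pts]); loc=np.array(loc)/1000.
    a=loc-loc.mean(0); b=w-w.mean(0)
    th=np.arctan2((a[:,0]*b[:,1]-a[:,1]*b[:,0]).sum(),(a*b).sum())
    Rm=np.array([[np.cos(th),-np.sin(th)],[np.sin(th),np.cos(th)]])
    t=w.mean(0)-Rm@loc.mean(0); res=np.linalg.norm(a@Rm.T-b,axis=1)
    print(name,np.round(t,4),round(np.degrees(th),1),'res mm',np.round(res*1000,1))
def rect(x,y): return [(x,y),(x,-y),(-x,-y),(-x,y)]
fit('valve_ins',rect(42,82),[(101,45),(388,45),(389,190),(101,190)],R,.01)
fit('tee_ins',rect(46.5,56),[(420,101),(608,60),(642,215),(457,256)],R,.01)
fit('elb_ins',rect(45,45),[(250,59),(412,59),(409,215),(250,215)],L,.01)
fit('stone_ins',[(29,45),(29,-45),(-29,-45),(-29,45)],[(68,318),(202,404),(141,489),(12,402)],L,.01)
fit('tee',[(-10,40),(-10,-40),(30,0)],[(400,440),(542,471),(483,386)],R,.0195)
fit('elbow',[(29,-8.5),(-8.5,29)],[(683,45),(601,93)],L,.0205)
fit('valve',[(0,66),(0,-66)],[(42,449),(277,410)],R,.027)
fit('lever',[(0,30),(0,-30)],[(111,442),(217,426)],R,.069)
fit('stone',[(0,29),(0,-15),(0,-29)],[(419,404),(490,427),(519,437)],L,.0125)
E
```

```text
valve_ins [ 0.6211 -0.1745] 1.6 res mm [0.5 0.6 0.4 0.6]
tee_ins [ 0.6025 -0.3396] 13.9 res mm [1.1 0.9 2.  1.6]
elb_ins [0.5992 0.2049] 1.7 res mm [1.4 1.2 0.3 0.4]
stone_ins [0.4445 0.3253] -31.7 res mm [1.  0.8 1.1 0.7]
tee [ 0.4422 -0.3066] -10.3 res mm [0.7 1.2 0.6]
elbow [0.6296 0.0198] -12.8 res mm [0.4 0.4]
valve [ 0.4427 -0.1289] 10.9 res mm [0.6 0.6]
lever [ 0.4424 -0.1286] 10.1 res mm [1.2 1.2]
stone [0.4406 0.1202] -16.5 res mm [0.1 1.7 1.7]
```

move_arm([
  [[100,0,0,0,-0.98],[100,0,0,0,-0.98],[100,0,0,0,-0.98],[100,0,0,0,-0.98],[100,0,0,0,-0.98]],
])

```text
time: 0.52
tool_pos: [0.1982, -0.5924, 0.2555]
tool_rot: [-0.001, 0.913, 0.408, 0.0]
contact_force: [-0.3, -0.8, 0.7]
gripper_width: 0.996
grasp_force: 0.0
```

move_arm([
  [[100,0,0,0,-0.98],[100,0,0,0,-0.98],[100,0,0,0,-0.98],[100,0,0,0,-0.98],[100,0,0,0,-0.98]],
])

```text
time: 0.93
tool_pos: [0.1982, -0.5924, 0.2555]
tool_rot: [-0.001, 0.779, 0.627, 0.0]
contact_force: [0.2, -0.7, -0.4]
gripper_width: 0.998
grasp_force: 0.0
```

move_arm([
  [[100,0,0,0,-0.98],[100,0,0,0,-0.98],[100,0,0,0,-0.98],[100,0,0,0,-0.98],[100,0,0,0,0]],
])

```text
time: 1.35
tool_pos: [0.1982, -0.5924, 0.2556]
tool_rot: [-0.0, 0.637, 0.771, 0.0]
contact_force: [0.7, -0.1, -0.3]
gripper_width: 0.998
grasp_force: 0.0
```

move_arm([
  [[100,0.0455,0.0364,0.0117,0],[100,0.0455,0.0364,0.0117,0],[100,0.0455,0.0364,0.0117,0],[100,0.0455,0.0364,0.0117,0],[100,0.0455,0.0364,0.0117,0]],
])

```text
time: 1.77
tool_pos: [0.2802, -0.4365, 0.2204]
tool_rot: [-0.0, 0.639, 0.769, 0.0]
contact_force: [0.4, 0.7, -0.7]
gripper_width: 0.998
grasp_force: 0.0
```

move_arm([
  [[100,0.0455,0.0364,0.0117,0],[100,0.0455,0.0364,0.0117,0],[100,0.0455,0.0364,0.0117,0],[100,0.0455,0.0364,0.0117,0],[100,0.0455,0.0364,0.0117,0]],
])

```text
time: 2.18
tool_pos: [0.3619, -0.2819, 0.1856]
tool_rot: [0.0, 0.639, 0.77, 0.0]
contact_force: [0.3, 0.0, -0.3]
gripper_width: 0.998
grasp_force: 0.0
```

move_arm([
  [[100,0.0455,0.0364,0.0117,0],[100,0.0455,0.0364,0.0117,0],[100,0.0455,0.0364,0.0117,0],[100,0.0455,0.0364,0.0117,0],[100,0.0455,0.0364,0.0117,0]],
])

```text
time: 2.6
tool_pos: [0.4435, -0.1273, 0.1506]
tool_rot: [0.0, 0.638, 0.77, 0.0]
contact_force: [0.3, 0.1, 0.6]
gripper_width: 0.997
grasp_force: 0.0
```

```bash
cat >> h.py <<'E'
def plan(x,y,z,hdeg):
    s=state(); q=s['tool_rot']; h=2*np.arctan2(q[2],q[1]); d=np.array([x,y,z])-s['tool_pos']
    t=(np.degrees(h)-hdeg+180)%360-180
    a=(d[0]*np.cos(h)+d[1]*np.sin(h), d[0]*np.sin(h)-d[1]*np.cos(h), -d[2])
    print('shift/0.6',np.round(np.array(a)/.6,4),'norm',round(np.linalg.norm(d)/.6,4),'turn/6',round(t/6,3),'h',round(np.degrees(h),1),'t',s['time'],'pos',np.round(s['tool_pos'],4),'w',round(s['gripper_width'],3),'F',np.round(s['contact_force'],1))
def loc(x,y,yaw,lx,ly):
    c,s=np.cos(np.radians(yaw)),np.sin(np.radians(yaw)); return x+c*lx-s*ly,y+s*lx+c*ly
E
python3 - <<'E'
from h import *
plan(.4427,-.1287,.036,100.5)
save('top','t2.png',(245,180,345,255),6)
E
```

```text
shift/0.6 [-0.0021 -0.0018  0.191 ] norm 0.1911 turn/6 0.023 h 100.6 t 2.6 pos [ 0.4435 -0.1273  0.1506] w 0.997 F [0.3 0.1 0.6]
```

View pics/t2.png

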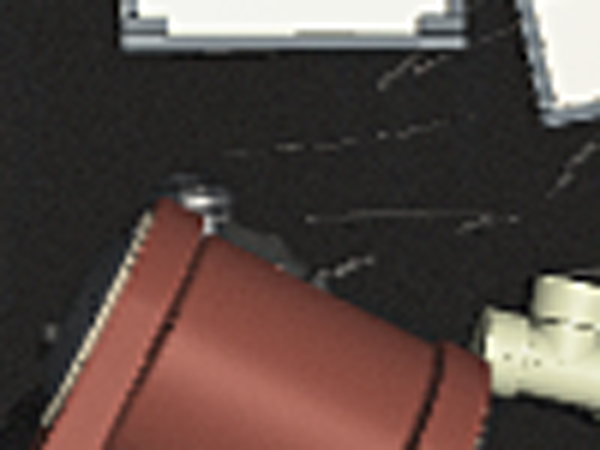

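The arm hides the valve in this view; only the insert edge at the top and the tee at right are visible. The position agrees with the plan, so I'm descending.

move_arm([
  [[100,-0.002,-0.002,0.04,0],[100,0,0,0.04,0],[100,0,0,0.04,0],[100,0,0,0.04,0],[100,0,0,0.031,0]],
])

```text
time: 3.07
tool_pos: [0.4412, -0.1298, 0.0343]
tool_rot: [-0.001, 0.638, 0.77, -0.0]
contact_force: [-0.7, 0.6, -0.0]
gripper_width: 1.003
grasp_force: 0.0
```

move_arm([
  [[10,0,0,0,0],[10,0,0,0,0],[10,0,0,0,0],[10,0,0,0,0],[10,0,0,0,0]],
])

```text
time: 3.48
tool_pos: [0.4437, -0.1311, 0.0384]
tool_rot: [0.002, 0.638, 0.77, 0.0]
contact_force: [0.4, -0.2, 0.8]
gripper_width: 0.509
grasp_force: 62.6
```

move_arm([
  [[10,0,0,0,0],[10,0,0,0,0],[10,0,0,0,0],[10,0,0,0,0],[10,0,0,0,0]],
])

```text
time: 3.9
tool_pos: [0.4437, -0.1311, 0.0383]
tool_rot: [0.002, 0.637, 0.77, 0.0]
contact_force: [-0.0, 0.4, 6.5]
gripper_width: 0.511
grasp_force: 62.8
```

```bash
python3 - <<'E'
from h import *
plan(.6211,-.1745,.12,91.6)
E
```

```text
shift/0.6 [-0.1264  0.2768 -0.1361] norm 0.3334 turn/6 1.533 h 100.8 t 3.9 pos [ 0.4437 -0.1311  0.0383] w 0.511 F [-0.   0.4  6.5]
```

move_arm([
  [[10,0,0,-0.02,0],[10,0,0,-0.03,0.5],[10,0,0,-0.03,0.5],[10,0,0,-0.03,0.5],[10,0,0,-0.03,0]],
])

```text
time: 4.32
tool_pos: [0.4414, -0.13, 0.1204]
tool_rot: [-0.001, 0.697, 0.718, -0.0]
contact_force: [0.2, 0.9, -2.5]
gripper_width: 0.507
grasp_force: 61.9
```

```bash
python3 - <<'E'
from h import *
plan(.6211,-.1745,.12,91.6)
save('scene','s2.png',(230,130,400,270),4)
E
```

```text
shift/0.6 [-0.083   0.2972  0.0007] norm 0.3086 turn/6 0.017 h 91.7 t 4.3167 pos [ 0.4414 -0.13    0.1204] w 0.507 F [ 0.2  0.9 -2.5]
```

View pics/s2.png

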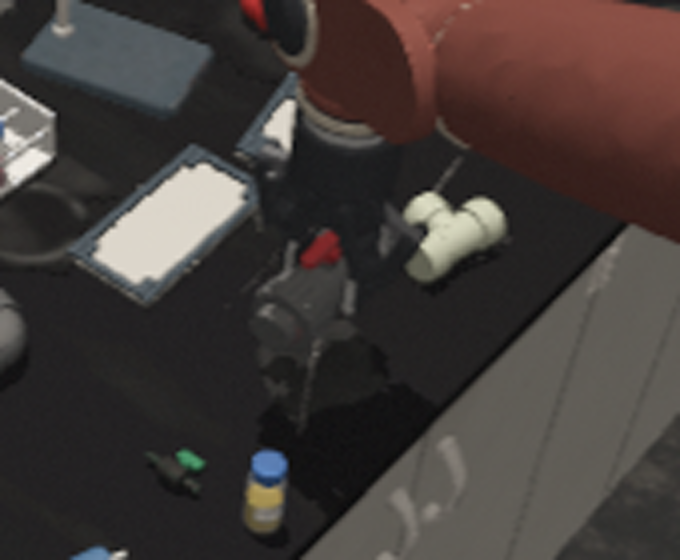

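The scene crop shows the valve level in the jaws with the red lever on top. The insert at (165,225) is clear.

move_arm([
  [[10,-0.0174,0.0594,0,0],[10,-0.0174,0.0594,0,0],[10,-0.0174,0.0594,0,0],[10,-0.0174,0.0594,0,0],[10,-0.0174,0.0594,0,0]],
])

```text
time: 4.78
tool_pos: [0.6228, -0.177, 0.1185]
tool_rot: [-0.001, 0.696, 0.718, -0.0]
contact_force: [0.3, -0.4, -3.0]
gripper_width: 0.507
grasp_force: 62.0
```

move_arm([
  [[10,0,0,0,0],[10,0,0,0.03,0],[10,0,0,0.03,0],[10,0,0,0.03,0],[10,0,0,0,0]],
])

```text
time: 5.2
tool_pos: [0.618, -0.1753, 0.06]
tool_rot: [-0.005, 0.696, 0.718, -0.002]
contact_force: [-1.6, 0.3, -4.2]
gripper_width: 0.507
grasp_force: 62.6
```

```bash
python3 - <<'E'
from h import *
plan(.6211,-.1768,.043,91.6)
E
```

```text
shift/0.6 [-0.0026  0.0051  0.0284] norm 0.029 turn/6 0.036 h 91.8 t 5.2 pos [ 0.618  -0.1753  0.06  ] w 0.507 F [-1.6  0.3 -4.2]
```

move_arm([
  [[10,0,0,0,0],[10,0,0,0,0],[10,0,0,0,0]],
])

```text
time: 5.45
tool_pos: [0.6229, -0.1773, 0.068]
tool_rot: [0.001, 0.696, 0.718, 0.0]
contact_force: [0.3, 0.4, -2.4]
gripper_width: 0.508
grasp_force: 62.6
```

```bash
python3 - <<'E'
from h import *
plan(.6211,-.1768,.043,91.6)
E
```

```text
shift/0.6 [ 0.0009 -0.0029  0.0417] norm 0.0418 turn/6 0.036 h 91.8 t 5.45 pos [ 0.6229 -0.1773  0.068 ] w 0.508 F [ 0.3  0.4 -2.4]
```

move_arm([
  [[10,0.001,-0.003,0.012,0],[10,0,0,0.012,0],[10,0,0,0.008,0],[10,0,0,0.006,0],[10,0,0,0.003,0]],
])

```text
time: 5.87
tool_pos: [0.6201, -0.1763, 0.0424]
tool_rot: [-0.001, 0.696, 0.718, -0.0]
contact_force: [-7.4, 2.1, 12.4]
gripper_width: 0.509
grasp_force: 64.7
```

move_arm([
  [[10,0,0,0,0],[10,0,0,0,0],[10,0,0,0,0]],
])

```text
time: 6.12
tool_pos: [0.6205, -0.1765, 0.0424]
tool_rot: [0.0, 0.696, 0.718, 0.0]
contact_force: [-3.2, 1.3, 2.8]
gripper_width: 0.506
grasp_force: 63.3
```

```bash
python3 - <<'E'
from h import *
plan(.6211,-.1768,.042,91.6)
save('scene','s3.png',(220,130,360,240),5)
E
```

```text
shift/0.6 [-0.0006  0.001   0.0007] norm 0.0014 turn/6 0.037 h 91.8 t 6.1167 pos [ 0.6205 -0.1765  0.0424] w 0.506 F [-3.2  1.3  2.8]
```

View pics/s3.png

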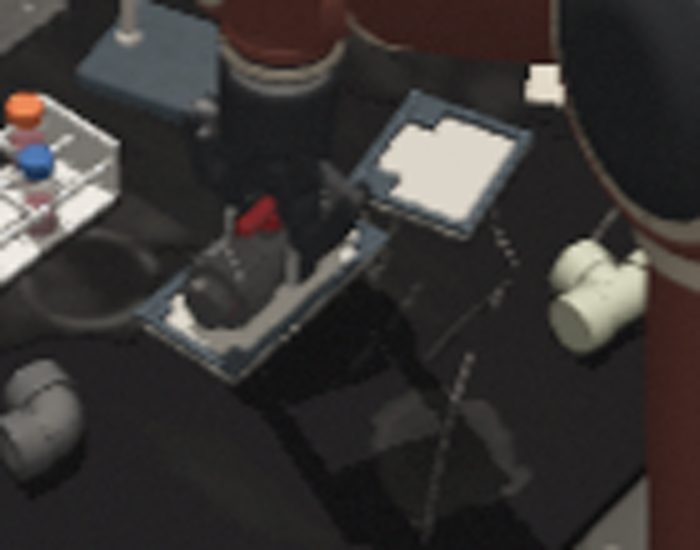

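The valve sits in its cut-out with white floor visible on both sides. Releasing.

move_arm([
  [[75,0,0,0,0],[75,0,0,0,0],[75,0,0,0,0],[75,0,0,0,0],[75,0,0,0,0]],
])

```text
time: 6.58
tool_pos: [0.6202, -0.1764, 0.0417]
tool_rot: [0.0, 0.696, 0.718, 0.0]
contact_force: [-0.1, 0.0, -0.2]
gripper_width: 0.747
grasp_force: 0.0
```

move_arm([
  [[75,0,0,-0.01,0],[75,0,0,-0.03,0],[75,0,0,-0.05,0],[100,0,0,-0.05,0],[100,0,0,-0.03,0]],
])

```text
time: 7.0
tool_pos: [0.6215, -0.1769, 0.148]
tool_rot: [0.002, 0.696, 0.718, 0.001]
contact_force: [1.1, 0.2, 0.8]
gripper_width: 0.991
grasp_force: 0.0
```

```bash
python3 - <<'E'
from h import *
x,y=loc(.4422,-.3066,-10.3,.002,0); print(x,y)
plan(x,y,.12,79.7)
E
```

```text
0.44416777007586705 -0.3069576044302327
shift/0.6 [-0.2072 -0.3024  0.0466] norm 0.3695 turn/6 2.02 h 91.8 t 7.0 pos [ 0.6215 -0.1769  0.148 ] w 0.991 F [1.1 0.2 0.8]
```

move_arm([
  [[100,-0.0345,-0.0504,0,0],[100,-0.0345,-0.0504,0,0],[100,-0.0345,-0.0504,0,0],[100,-0.0345,-0.0504,0,0],[100,-0.0345,-0.0504,0,0]],
])

```text
time: 7.42
tool_pos: [0.4711, -0.2853, 0.1444]
tool_rot: [0.0, 0.696, 0.718, -0.0]
contact_force: [0.3, -0.6, 1.7]
gripper_width: 1.001
grasp_force: 0.0
```

move_arm([
  [[100,-0.0345,-0.0504,0,0],[100,0,0,0.02,0.67],[100,0,0,0.02,0.67],[100,0,0,0.01,0.68],[100,0,0,0,0]],
])

```text
time: 7.83
tool_pos: [0.4417, -0.3059, 0.1125]
tool_rot: [-0.001, 0.768, 0.64, -0.0]
contact_force: [0.1, -0.3, -0.8]
gripper_width: 0.999
grasp_force: 0.0
```

move_arm([
  [[100,0,0,0,0],[100,0,0,0,0],[100,0,0,0,0]],
])

```text
time: 8.08
tool_pos: [0.4434, -0.3065, 0.1148]
tool_rot: [0.001, 0.767, 0.641, 0.0]
contact_force: [-0.1, 0.3, 0.0]
gripper_width: 1.001
grasp_force: 0.0
```

```bash
python3 - <<'E'
from h import *
plan(.4442,-.3070,.033,79.7)
save('top','t3.png',(230,145,385,260),5)
E
```

```text
shift/0.6 [-0.0005  0.0015  0.1363] norm 0.1363 turn/6 0.013 h 79.8 t 8.0833 pos [ 0.4434 -0.3065  0.1148] w 1.001 F [-0.1  0.3  0. ]
```

View pics/t3.png

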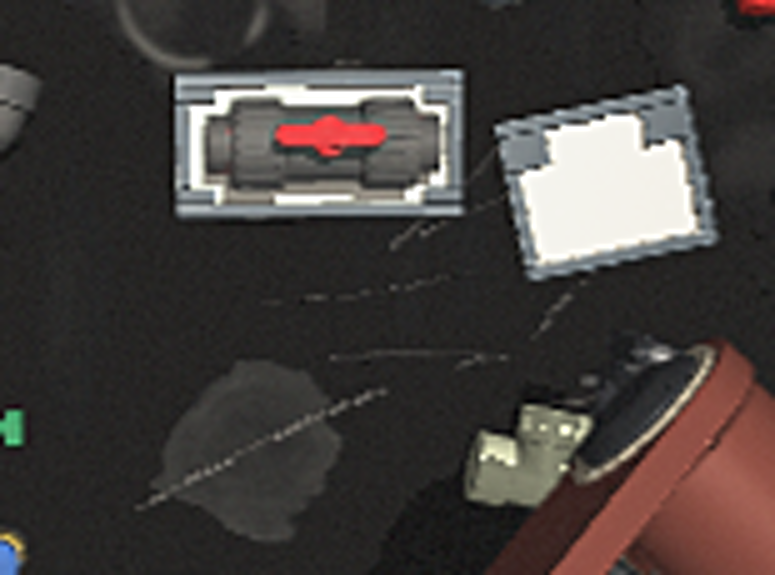

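The valve lies centred in its cut-out with white all round, and the gripper is over the tee.

move_arm([
  [[100,0,0.0015,0.03,0],[100,0,0,0.04,0],[100,0,0,0.04,0],[100,0,0,0.02,0],[100,0,0,0.006,0]],
])

```text
time: 8.55
tool_pos: [0.4424, -0.3051, 0.0298]
tool_rot: [-0.002, 0.768, 0.641, -0.0]
contact_force: [-0.1, 0.5, -0.4]
gripper_width: 1.001
grasp_force: 0.0
```

move_arm([
  [[100,0,0,0,0],[10,0,0,0,0],[10,0,0,0,0],[10,0,0,0,0],[10,0,0,0,0]],
])

```text
time: 8.97
tool_pos: [0.4451, -0.3077, 0.0346]
tool_rot: [0.002, 0.768, 0.641, 0.0]
contact_force: [-0.3, 0.7, 4.7]
gripper_width: 0.641
grasp_force: 63.4
```

move_arm([
  [[10,0,0,0,0],[10,0,0,0,0],[10,0,0,0,0]],
])

```text
time: 9.22
tool_pos: [0.4451, -0.3077, 0.0346]
tool_rot: [0.002, 0.768, 0.641, 0.0]
contact_force: [0.5, 0.6, 6.7]
gripper_width: 0.642
grasp_force: 63.4
```

move_arm([
  [[10,0,0,-0.01,0],[10,0,0,-0.03,0],[10,0,0,-0.04,0],[10,0,0,-0.03,0],[10,0,0,-0.01,0]],
])

```text
time: 9.63
tool_pos: [0.4451, -0.3077, 0.1079]
tool_rot: [0.003, 0.768, 0.641, 0.0]
contact_force: [1.1, -0.6, 0.0]
gripper_width: 0.647
grasp_force: 63.4
```

```bash
python3 - <<'E'
from h import *
x,y=loc(.6025,-.3396,13.9,.002,0);print(x,y)
plan(x,y,.105,103.9)
E
```

```text
0.6044414329631564 -0.3391195439150455
shift/0.6 [-0.004   0.2707  0.0048] norm 0.2708 turn/6 -4.034 h 79.7 t 9.6333 pos [ 0.4451 -0.3077  0.1079] w 0.647 F [ 1.1 -0.6  0. ]
```

move_arm([
  [[10,0,0,0,-1],[10,0,0,0,-1],[10,0,0,0,-1],[10,0,0,0,-1],[10,0,0,0,-0.03]],
])

```text
time: 10.05
tool_pos: [0.4432, -0.306, 0.1035]
tool_rot: [-0.001, 0.616, 0.788, 0.0]
contact_force: [0.2, -0.1, -0.8]
gripper_width: 0.643
grasp_force: 63.3
```

move_arm([
  [[10,-0.021,0.045,0,0],[10,-0.027,0.0575,0,0],[10,-0.027,0.0575,0,0],[10,-0.026,0.0575,0,0],[10,-0.0135,0.028,0,0]],
])

```text
time: 10.47
tool_pos: [0.6063, -0.3381, 0.1038]
tool_rot: [0.001, 0.617, 0.787, 0.0]
contact_force: [-0.5, 0.7, -0.1]
gripper_width: 0.644
grasp_force: 63.4
```

move_arm([
  [[10,0,0,0,0],[10,0,0,0.02,0],[10,0,0,0.03,0],[10,0,0,0.02,0],[10,0,0,0,0]],
])

```text
time: 10.88
tool_pos: [0.5994, -0.3358, 0.0569]
tool_rot: [-0.004, 0.617, 0.787, -0.0]
contact_force: [-1.7, 0.5, -1.5]
gripper_width: 0.646
grasp_force: 63.5
```

move_arm([
  [[10,0,0,0,0],[10,0,0,0,0]],
])

```text
time: 11.05
tool_pos: [0.6027, -0.3379, 0.0624]
tool_rot: [0.0, 0.617, 0.787, -0.0]
contact_force: [-0.0, -0.1, -0.7]
gripper_width: 0.645
grasp_force: 63.5
```

```bash
python3 - <<'E'
from h import *
plan(.6044,-.3391,.039,103.9)
save('scene','s4.png',(240,110,380,220),5)
E
```

```text
shift/0.6 [-0.0026  0.0023  0.039 ] norm 0.0392 turn/6 -0.012 h 103.8 t 11.05 pos [ 0.6027 -0.3379  0.0624] w 0.645 F [-0.  -0.1 -0.7]
```

View pics/s4.png

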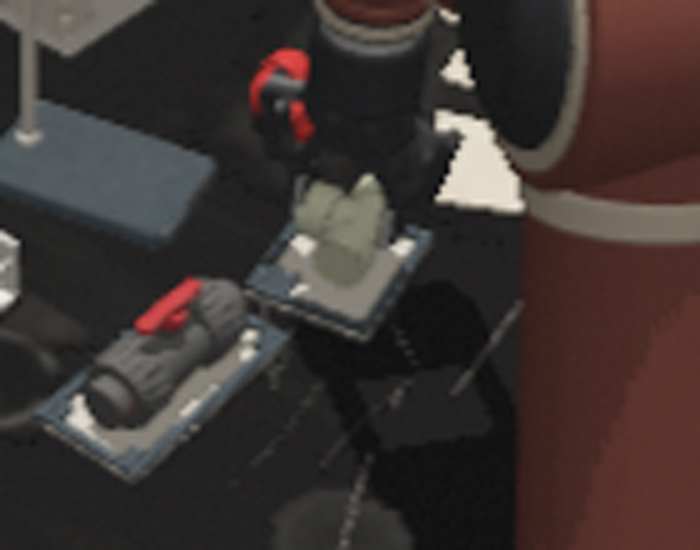

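The tee hangs over its insert the right way round: branch toward the narrow side, with white floor round it.

move_arm([
  [[10,-0.0015,0.001,0.01,0],[10,0,0,0.012,0],[10,0,0,0.009,0],[10,0,0,0.006,0],[10,0,0,0.002,0]],
])

```text
time: 11.52
tool_pos: [0.6037, -0.3382, 0.0385]
tool_rot: [-0.001, 0.617, 0.787, -0.0]
contact_force: [-3.0, 2.5, 7.4]
gripper_width: 0.643
grasp_force: 64.5
```

move_arm([
  [[10,0,0,0,0],[10,0,0,0,0],[10,0,0,0,0]],
])

```text
time: 11.77
tool_pos: [0.6039, -0.3385, 0.0387]
tool_rot: [-0.0, 0.617, 0.787, 0.0]
contact_force: [0.9, -0.1, 0.1]
gripper_width: 0.641
grasp_force: 63.8
```

```bash
python3 - <<'E'
from h import *
plan(.6044,-.3391,.038,103.9)
E
```

```text
shift/0.6 [-0.0011  0.0005  0.0011] norm 0.0017 turn/6 -0.004 h 103.9 t 11.7667 pos [ 0.6039 -0.3385  0.0387] w 0.641 F [ 0.9 -0.1  0.1]
```

move_arm([
  [[88,0,0,0,0],[88,0,0,0,0],[88,0,0,0,0],[88,0,0,0,0],[88,0,0,0,0]],
])

```text
time: 12.18
tool_pos: [0.604, -0.3386, 0.0388]
tool_rot: [0.0, 0.617, 0.787, -0.0]
contact_force: [-0.3, -0.8, -0.5]
gripper_width: 0.883
grasp_force: 0.0
```

move_arm([
  [[88,0,0,-0.01,0],[88,0,0,-0.03,0],[88,0,0,-0.05,0],[100,0,0,-0.04,0],[100,0,0,-0.02,0]],
])

```text
time: 12.6
tool_pos: [0.6056, -0.3397, 0.1336]
tool_rot: [0.003, 0.617, 0.787, 0.0]
contact_force: [0.8, 0.6, 2.3]
gripper_width: 1.002
grasp_force: 0.0
```

```bash
python3 - <<'E'
from h import *
plan(.6296,.0198,.13,122.2)
E
```

```text
shift/0.6 [0.572  0.1826 0.006 ] norm 0.6005 turn/6 -3.054 h 103.9 t 12.6 pos [ 0.6056 -0.3397  0.1336] w 1.002 F [0.8 0.6 2.3]
```

move_arm([
  [[100,0.03,0.008,-0.04,0],[100,0.055,0.017,-0.03,0],[100,0.063,0.02,-0.02,0],[100,0.065,0.021,0,0],[100,0.065,0.021,0,0]],
])

```text
time: 13.02
tool_pos: [0.615, -0.1629, 0.1844]
tool_rot: [0.001, 0.617, 0.787, 0.0]
contact_force: [-0.0, 0.5, -1.0]
gripper_width: 1.0
grasp_force: 0.0
```

move_arm([
  [[100,0.065,0.021,0,0],[100,0.065,0.021,0,0],[100,0.065,0.021,0,0],[100,0.06,0.02,0,0],[100,0.039,0.0126,0,0]],
])

```text
time: 13.43
tool_pos: [0.6275, 0.0245, 0.1826]
tool_rot: [-0.0, 0.616, 0.788, 0.0]
contact_force: [-0.3, -0.6, -0.6]
gripper_width: 0.999
grasp_force: 0.0
```

move_arm([
  [[100,0,0,0.02,-0.76],[100,0,0,0.03,-0.76],[100,0,0,0.03,-0.76],[100,0,0,0.02,-0.76],[100,0,0,0,0]],
])

```text
time: 13.85
tool_pos: [0.6255, 0.0213, 0.1188]
tool_rot: [-0.003, 0.483, 0.875, -0.001]
contact_force: [0.0, -1.0, -0.1]
gripper_width: 1.001
grasp_force: 0.0
```

move_arm([
  [[100,0,0,0,0],[100,0,0,0,0],[100,0,0,0,0]],
])

```text
time: 14.1
tool_pos: [0.6289, 0.0207, 0.1244]
tool_rot: [0.001, 0.484, 0.875, 0.0]
contact_force: [0.4, 0.5, 0.2]
gripper_width: 0.998
grasp_force: 0.0
```

```bash
python3 - <<'E'
from h import *
plan(.6296,.0198,.034,122.2)
save('top','t4.png',(200,130,360,240),5)
E
```

```text
shift/0.6 [-0.002   0.0002  0.1506] norm 0.1506 turn/6 -0.027 h 122.0 t 14.1 pos [0.6289 0.0207 0.1244] w 0.998 F [0.4 0.5 0.2]
```

View pics/t4.png

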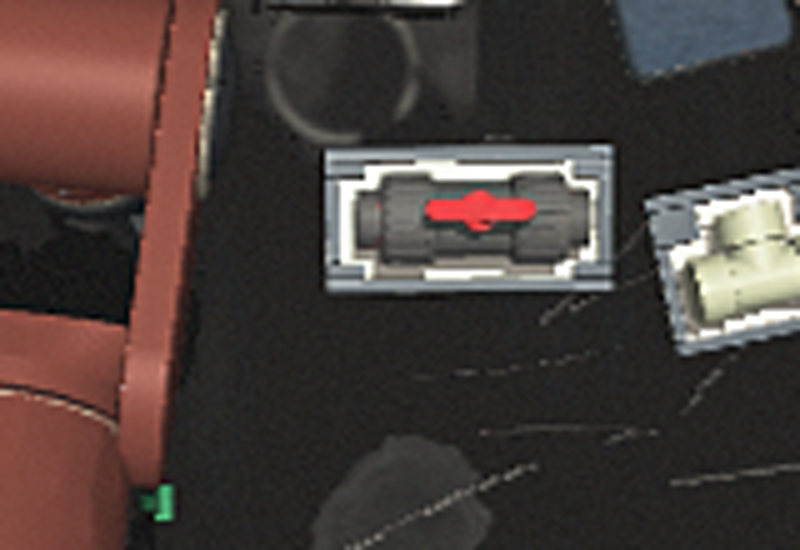

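Valve and tee both look well seated. Descending on the elbow.

move_arm([
  [[100,-0.002,0,0.03,0],[100,0,0,0.045,0],[100,0,0,0.045,0],[100,0,0,0.023,0],[100,0,0,0.007,0]],
])

```text
time: 14.57
tool_pos: [0.6267, 0.02, 0.03]
tool_rot: [-0.002, 0.484, 0.875, -0.001]
contact_force: [-0.3, 0.5, 0.1]
gripper_width: 0.999
grasp_force: 0.0
```

move_arm([
  [[100,0,0,0,0],[100,0,0,0,0],[10,0,0,0,0],[10,0,0,0,0],[10,0,0,0,0]],
])

```text
time: 14.98
tool_pos: [0.6297, 0.0195, 0.035]
tool_rot: [0.001, 0.484, 0.875, 0.0]
contact_force: [-9.1, -4.5, 21.0]
gripper_width: 0.602
grasp_force: 37.4
```

move_arm([
  [[10,0,0,0,0],[10,0,0,0,0],[10,0,0,0,0],[10,0,0,0,0],[10,0,0,0,0]],
])

```text
time: 15.4
tool_pos: [0.63, 0.0195, 0.0357]
tool_rot: [0.001, 0.484, 0.875, 0.0]
contact_force: [-3.0, -0.8, 8.2]
gripper_width: 0.574
grasp_force: 60.1
```

move_arm([
  [[10,0,0,-0.01,0],[10,0,0,-0.03,0],[10,0,0,-0.04,0],[10,0,0,-0.03,0],[10,0,0,-0.01,0]],
])

```text
time: 15.82
tool_pos: [0.6308, 0.0198, 0.1091]
tool_rot: [0.003, 0.484, 0.875, 0.001]
contact_force: [1.1, 0.0, -0.1]
gripper_width: 0.572
grasp_force: 61.2
```

```bash
python3 - <<'E'
from h import *
plan(.5992,.2049,.11,136.7)
save('scene','s5.png',(150,130,290,290),4)
E
```

```text
shift/0.6 [ 0.2893  0.1194 -0.0016] norm 0.3129 turn/6 -2.431 h 122.1 t 15.8167 pos [0.6308 0.0198 0.1091] w 0.572 F [ 1.1  0.  -0.1]
```

View pics/s5.png

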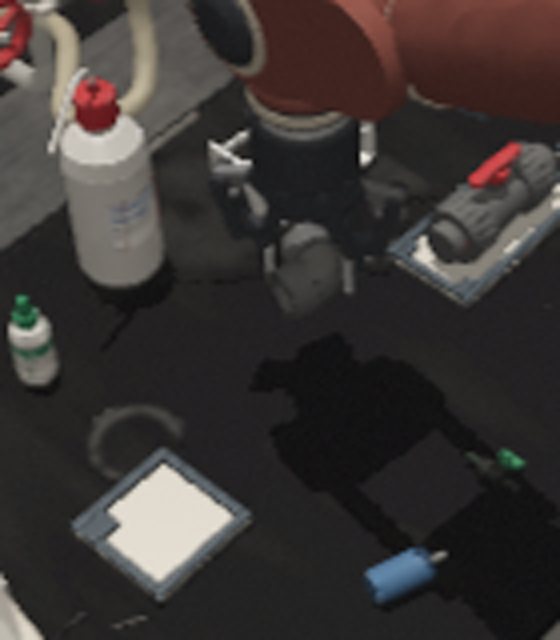

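The jaws closed to 48.6 mm rather than 60 mm, so the pad slid in between the mouths. That should put the elbow about 6 mm toward (+x,+y) of the TCP. I'll carry it over the insert and look closely.

move_arm([
  [[10,0,0,0,-0.81],[10,0,0,0,-0.81],[10,0,0,0,-0.81],[10,0,0,0,0]],
])

```text
time: 16.2
tool_pos: [0.6278, 0.02, 0.1034]
tool_rot: [-0.001, 0.368, 0.93, -0.0]
contact_force: [-0.5, 0.1, -0.0]
gripper_width: 0.569
grasp_force: 61.3
```

move_arm([
  [[10,0.04,0.029,0,0],[10,0.053,0.038,0,0],[10,0.053,0.038,0,0],[10,0.053,0.038,0,0],[10,0.035,0.025,0,0]],
])

```text
time: 16.62
tool_pos: [0.594, 0.1924, 0.1037]
tool_rot: [-0.001, 0.369, 0.929, 0.0]
contact_force: [0.8, -0.2, -0.6]
gripper_width: 0.571
grasp_force: 61.3
```

move_arm([
  [[10,0.016,0.0106,0,0],[10,0,0,0,0],[10,0,0,0,0],[10,0,0,0,0],[10,0,0,0,0]],
])

```text
time: 17.03
tool_pos: [0.5934, 0.1992, 0.1046]
tool_rot: [0.0, 0.37, 0.929, -0.0]
contact_force: [0.0, 0.5, -0.7]
gripper_width: 0.573
grasp_force: 61.3
```

```bash
python3 - <<'E'
from h import *
plan(.5952,.2006,.0395,136.7)
save('scene','s6.png')
im=cv2.imread('pics/full_s6.png'); u,v=map(int,w2px('scene',[.6,.2,.05])); print(u,v)
c=im[v-45:v+45,u-60:u+60]; c=cv2.resize(c,None,fx=6,fy=6,interpolation=cv2.INTER_CUBIC)
cv2.imwrite('pics/s6c.png',cv2.convertScaleAbs(c,alpha=1.8,beta=20))
E
```

```text
shift/0.6 [-0.0006  0.0038  0.1085] norm 0.1086 turn/6 -0.023 h 136.6 t 17.0333 pos [0.5934 0.1992 0.1046] w 0.573 F [ 0.   0.5 -0.7]
190 249
```

View pics/s6c.png

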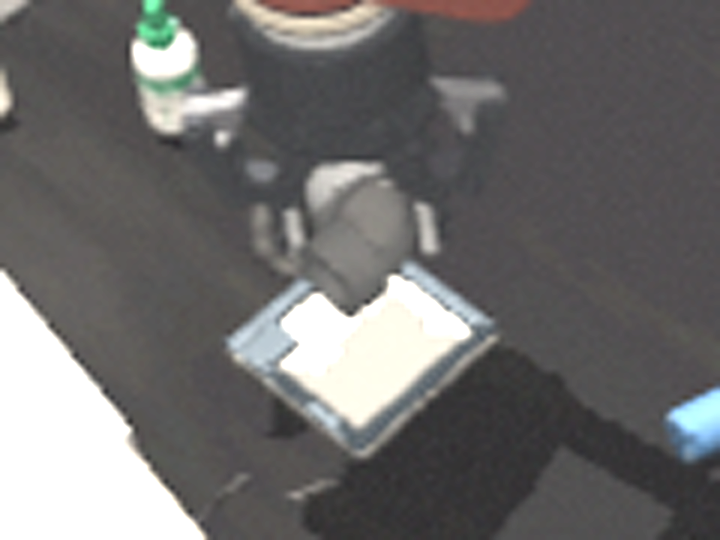

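```bash
python3 - <<'E'
from h import *
yaw=1.7
for d in (5.9,0):
  ox,oy=loc(.5934,.1992,46.7,d/1000,0)
  def p(lx,ly,lz): 
    x,y=loc(ox,oy,yaw,lx/1000,ly/1000); u,v=w2px('scene',[x,y,.069+lz/1000]); return [int((u-130+.5)*6),int((v-204+.5)*6)]
  print(d,'ymouth C',p(-8.5,29,20.5),'top',p(-8.5,29,41),'bot',p(-8.5,29,0),'outer(-29)',p(-29,29,20.5),'inner',p(12,29,20.5))
  print('xmouth C',p(29,-8.5,20.5),'top',p(29,-8.5,41),'inner',p(29,12,20.5),'outer',p(29,-29,20.5),'bendtop',p(-8.5,-8.5,41),'bend out',p(-22,-22,20.5))
E
```

```text
5.9 ymouth C [320, 280] top [314, 253] bot [325, 307] outer(-29) [352, 305] inner [288, 255]
xmouth C [324, 184] top [318, 157] inner [290, 212] outer [357, 157] bendtop [377, 201] bend out [424, 226]
0 ymouth C [333, 279] top [328, 252] bot [338, 306] outer(-29) [365, 305] inner [301, 255]
xmouth C [337, 184] top [332, 156] inner [303, 211] outer [370, 157] bendtop [390, 200] bend out [437, 225]
```

Projecting the model as level with a ~5 mm shift matches the picture: mouths near (320,280) and (324,184), bend near (424,226). Lowering.

move_arm([
  [[10,0,0.005,0.02,0],[10,0,0,0.03,0],[10,0,0,0.025,0],[10,0,0,0.015,0],[10,0,0,0.005,0]],
])

```text
time: 17.5
tool_pos: [0.5932, 0.2022, 0.0444]
tool_rot: [-0.002, 0.369, 0.929, -0.001]
contact_force: [0.0, -1.3, -1.8]
gripper_width: 0.572
grasp_force: 61.3
```

move_arm([
  [[10,0,0,0,0],[10,0,0,0,0],[10,0,0,0.004,0],[10,0,0,0.003,0],[10,0,0,0,0]],
])

```text
time: 17.92
tool_pos: [0.5953, 0.203, 0.0439]
tool_rot: [0.0, 0.369, 0.929, 0.0]
contact_force: [-0.3, 1.0, -0.3]
gripper_width: 0.58
grasp_force: 61.3
```

move_arm([
  [[10,0,0,0,0],[10,0,0,0,0],[10,0,0,0,0]],
])

```text
time: 18.17
tool_pos: [0.5952, 0.203, 0.0439]
tool_rot: [0.0, 0.369, 0.929, 0.0]
contact_force: [0.9, -0.6, -0.4]
gripper_width: 0.574
grasp_force: 61.3
```

move_arm([
  [[10,0,-0.001,0.003,0],[10,0,0,0.003,0],[10,0,0,0.0015,0],[10,0,0,0,0],[10,0,0,0,0]],
])

```text
time: 18.58
tool_pos: [0.5948, 0.2025, 0.0398]
tool_rot: [0.0, 0.369, 0.929, -0.0]
contact_force: [-2.8, -1.0, 5.8]
gripper_width: 0.574
grasp_force: 61.6
```

move_arm([
  [[85,0,0,0,0],[85,0,0,0,0],[85,0,0,0,0],[85,0,0,0,0],[85,0,0,0,0]],
])

```text
time: 19.0
tool_pos: [0.5945, 0.2025, 0.0388]
tool_rot: [-0.0, 0.369, 0.929, -0.0]
contact_force: [-0.2, -0.2, -0.1]
gripper_width: 0.848
grasp_force: 0.0
```

move_arm([
  [[85,0,0,-0.01,0],[85,0,0,-0.03,0],[85,0,0,-0.05,0],[100,0,0,-0.04,0],[100,0,0,-0.02,0]],
])

```text
time: 19.42
tool_pos: [0.5965, 0.203, 0.1335]
tool_rot: [0.002, 0.369, 0.929, 0.002]
contact_force: [1.1, 0.5, 0.7]
gripper_width: 0.998
grasp_force: 0.0
```

```bash
python3 - <<'E'
from h import *
x,y=loc(.4406,.1202,-16.5,0,.007);print(x,y)
plan(x,y,.134,73.5)
E
```

```text
0.4425881074129274 0.12691173814407736
shift/0.6 [ 0.0998 -0.2682 -0.0008] norm 0.2862 turn/6 10.533 h 136.7 t 19.4167 pos [0.5965 0.203  0.1335] w 0.998 F [1.1 0.5 0.7]
```

move_arm([
  [[100,0.014,-0.037,0,0],[100,0.0225,-0.0605,0,0],[100,0.0225,-0.0605,0,0],[100,0.0225,-0.0605,0,0],[100,0.0183,-0.0497,0,0]],
])

```text
time: 19.83
tool_pos: [0.4381, 0.1257, 0.1281]
tool_rot: [-0.001, 0.369, 0.929, -0.001]
contact_force: [-0.4, -0.7, 0.4]
gripper_width: 1.004
grasp_force: 0.0
```

move_arm([
  [[100,0,0,0,0.96],[100,0,0,0,0.96],[100,0,0,0,0.96],[100,0,0,0,0.96],[100,0,0,0,0.96]],
])

```text
time: 20.25
tool_pos: [0.4404, 0.1264, 0.129]
tool_rot: [-0.0, 0.591, 0.807, -0.0]
contact_force: [-0.2, 0.0, 1.0]
gripper_width: 0.997
grasp_force: 0.0
```

move_arm([
  [[100,0,0,0,0.96],[100,0,0,0,0.96],[100,0,0,0.01,0.96],[100,0,0,0.02,0.96],[100,0,0,0.01,0.96]],
])

```text
time: 20.67
tool_pos: [0.44, 0.1264, 0.104]
tool_rot: [-0.0, 0.773, 0.635, -0.001]
contact_force: [-1.0, 0.3, -0.9]
gripper_width: 1.0
grasp_force: 0.0
```

move_arm([
  [[100,0,0,0,0.93],[100,0,0,0,0],[100,0,0,0,0],[100,0,0,0,0],[100,0,0,0,0]],
])

```text
time: 21.08
tool_pos: [0.4409, 0.1265, 0.1054]
tool_rot: [0.0, 0.801, 0.599, 0.0]
contact_force: [0.3, -0.0, 0.2]
gripper_width: 0.997
grasp_force: 0.0
```

```bash
python3 - <<'E'
from h import *
plan(.4426,.1269,.032,73.5)
save('top','t5.png',(95,150,250,250),5)
E
```

```text
shift/0.6 [0.0015 0.0025 0.1224] norm 0.1224 turn/6 0.015 h 73.6 t 21.0833 pos [0.4409 0.1265 0.1054] w 0.997 F [ 0.3 -0.   0.2]
```

View pics/t5.png

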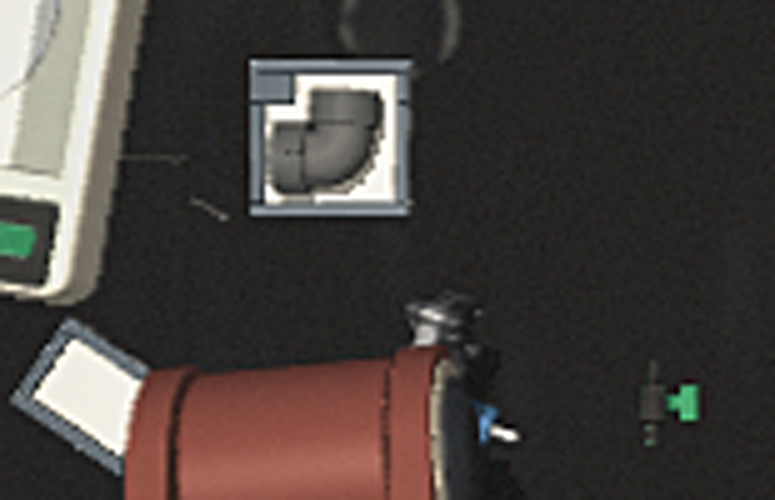

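The elbow lies in its L cut-out, foam corner at upper left, clear of the rim once parallax is allowed for. I'm descending on the stone with the jaws partly closed.

move_arm([
  [[100,0.0015,0.0025,0.025,0],[100,0,0,0.035,0],[60,0,0,0.03,0],[60,0,0,0.018,0],[60,0,0,0.006,0]],
])

```text
time: 21.55
tool_pos: [0.4409, 0.1267, 0.0348]
tool_rot: [-0.001, 0.801, 0.599, -0.002]
contact_force: [-0.2, 0.3, -0.6]
gripper_width: 0.61
grasp_force: 0.0
```

move_arm([
  [[50,0,0,0,0],[50,0,0,0,0],[50,0,0,0.004,0],[50,0,0,0.003,0],[50,0,0,0,0]],
])

```text
time: 21.97
tool_pos: [0.4427, 0.127, 0.0329]
tool_rot: [0.0, 0.801, 0.598, 0.0]
contact_force: [0.8, 0.5, -0.0]
gripper_width: 0.507
grasp_force: 0.0
```

move_arm([
  [[50,0,0,0,0],[50,0,0,0,0],[50,0,0,0,0]],
])

```text
time: 22.22
tool_pos: [0.4425, 0.1269, 0.0327]
tool_rot: [0.0, 0.801, 0.598, 0.0]
contact_force: [-0.1, -0.6, -0.6]
gripper_width: 0.5
grasp_force: 0.0
```

move_arm([
  [[50,0,0,0.003,0],[50,0,0,0.0015,0],[50,0,0,0,0],[10,0,0,0,0],[10,0,0,0,0]],
])

```text
time: 22.63
tool_pos: [0.4426, 0.1269, 0.03]
tool_rot: [0.0, 0.801, 0.598, 0.0]
contact_force: [0.6, 0.1, 0.1]
gripper_width: 0.269
grasp_force: 58.8
```

move_arm([
  [[10,0,0,0,0],[10,0,0,0,0],[10,0,0,0,0],[10,0,0,0,0],[10,0,0,0,0]],
])

```text
time: 23.05
tool_pos: [0.4426, 0.1269, 0.03]
tool_rot: [0.0, 0.801, 0.598, 0.0]
contact_force: [-0.2, 0.3, 1.6]
gripper_width: 0.271
grasp_force: 58.9
```

move_arm([
  [[10,0,0,-0.01,0],[10,0,0,-0.03,0],[10,0,0,-0.03,0],[10,0,0,-0.02,0],[10,0,0,-0.01,0]],
])

```text
time: 23.47
tool_pos: [0.4433, 0.127, 0.0918]
tool_rot: [0.001, 0.801, 0.598, 0.001]
contact_force: [-0.3, 0.3, -0.1]
gripper_width: 0.266
grasp_force: 58.9
```

move_arm([
  [[10,0,0,0,-0.85],[10,0,0,0,0],[10,0,0,0,0]],
])

```text
time: 23.72
tool_pos: [0.4419, 0.1269, 0.0894]
tool_rot: [-0.0, 0.774, 0.633, -0.0]
contact_force: [-0.2, -0.3, 0.7]
gripper_width: 0.271
grasp_force: 58.9
```

```bash
python3 - <<'E'
from h import *
x,y=loc(.4445,.3253,-31.7,0,.007);print(x,y)
plan(x,y,.036,58.3)
E
```

```text
0.4481783015575059 0.3312556777659683
shift/0.6 [ 0.3359 -0.0576  0.0889] norm 0.3522 turn/6 3.367 h 78.5 t 23.7167 pos [0.4419 0.1269 0.0894] w 0.271 F [-0.2 -0.3  0.7]
```

move_arm([
  [[10,0,0,0,0.84],[10,0,0,0,0.84],[10,0,0,0,0.84],[10,0,0,0,0.85],[10,0,0,0,0]],
])

```text
time: 24.13
tool_pos: [0.4417, 0.1268, 0.0889]
tool_rot: [-0.0, 0.874, 0.486, -0.001]
contact_force: [0.3, -0.1, -0.5]
gripper_width: 0.264
grasp_force: 58.9
```

move_arm([
  [[10,0.03,-0.017,0,0],[10,0.055,-0.032,0,0],[10,0.055,-0.032,0,0],[10,0.055,-0.032,0,0],[10,0.055,-0.032,0,0]],
])

```text
time: 24.55
tool_pos: [0.4464, 0.3018, 0.0892]
tool_rot: [0.0, 0.873, 0.488, -0.0]
contact_force: [0.8, -0.8, -0.4]
gripper_width: 0.269
grasp_force: 58.9
```

move_arm([
  [[10,0.0453,-0.025,0,0],[10,0,0,0.01,0],[10,0,0,0.02,0],[10,0,0,0.01,0],[10,0,0,0,0]],
])

```text
time: 24.97
tool_pos: [0.4463, 0.3293, 0.0625]
tool_rot: [0.0, 0.873, 0.488, -0.003]
contact_force: [-0.1, -0.0, -1.6]
gripper_width: 0.262
grasp_force: 58.9
```

move_arm([
  [[10,0,0,0,0],[10,0,0,0,0],[10,0,0,0,0]],
])

```text
time: 25.22
tool_pos: [0.4488, 0.3307, 0.0662]
tool_rot: [0.0, 0.873, 0.487, 0.0]
contact_force: [-0.2, 0.2, -0.4]
gripper_width: 0.262
grasp_force: 58.9
```

```bash
python3 - <<'E'
from h import *
plan(.4482,.3313,.035,58.3)
E
```

```text
shift/0.6 [ 0.0004 -0.0014  0.052 ] norm 0.0521 turn/6 0.005 h 58.3 t 25.2167 pos [0.4488 0.3307 0.0662] w 0.262 F [-0.2  0.2 -0.4]
```

move_arm([
  [[10,0,-0.001,0.012,0],[10,0,0,0.015,0],[10,0,0,0.012,0],[10,0,0,0.008,0],[10,0,0,0.003,0]],
])

```text
time: 25.63
tool_pos: [0.4469, 0.331, 0.0341]
tool_rot: [0.0, 0.873, 0.488, -0.001]
contact_force: [-0.5, -0.3, 0.9]
gripper_width: 0.269
grasp_force: 59.0
```

move_arm([
  [[10,0,0,0,0],[10,0,0,0,0],[10,0,0,0,0],[10,0,0,0,0]],
])

```text
time: 25.97
tool_pos: [0.4481, 0.3318, 0.0362]
tool_rot: [-0.0, 0.873, 0.488, 0.0]
contact_force: [-0.4, 0.3, -0.1]
gripper_width: 0.268
grasp_force: 59.0
```

move_arm([
  [[10,0,0,0.0015,0],[10,0,0,0.0015,0],[10,0,0,0,0],[10,0,0,0,0],[10,0,0,0,0]],
])

```text
time: 26.38
tool_pos: [0.4478, 0.3316, 0.034]
tool_rot: [-0.0, 0.873, 0.488, 0.0]
contact_force: [0.1, 0.1, -0.4]
gripper_width: 0.268
grasp_force: 59.0
```

move_arm([
  [[28,0,0,0.0008,0],[32,0,0,0,0],[36,0,0,0,0],[40,0,0,0,0],[45,0,0,0,0]],
])

```text
time: 26.8
tool_pos: [0.4489, 0.3317, 0.0343]
tool_rot: [0.0, 0.873, 0.488, 0.001]
contact_force: [0.8, 0.5, -1.0]
gripper_width: 0.452
grasp_force: 0.0
```

move_arm([
  [[50,0,0,0,0],[50,0,0,-0.01,0],[55,0,0,-0.02,0],[70,0,0,-0.04,0],[100,0,0,-0.05,0]],
])

```text
time: 27.22
tool_pos: [0.4461, 0.3309, 0.1048]
tool_rot: [-0.0, 0.873, 0.488, -0.002]
contact_force: [0.3, 0.2, -0.5]
gripper_width: 0.814
grasp_force: 0.0
```

move_arm([
  [[100,-0.045,0.03,-0.04,0],[100,-0.055,0.035,-0.03,0],[100,-0.055,0.035,-0.02,0],[100,-0.055,0.035,0,0],[100,-0.055,0.035,0,0]],
])

```text
time: 27.63
tool_pos: [0.4519, 0.1429, 0.1617]
tool_rot: [0.001, 0.873, 0.488, 0.002]
contact_force: [0.5, -0.3, -0.3]
gripper_width: 0.995
grasp_force: 0.0
```

move_arm([
  [[100,-0.055,0.035,0,0],[100,-0.055,0.035,0,0],[100,-0.055,0.035,0,0],[100,-0.03,0.02,0,0],[100,0,0,0,0]],
])

```text
time: 28.05
tool_pos: [0.4541, 0.0018, 0.1603]
tool_rot: [0.001, 0.874, 0.486, 0.0]
contact_force: [-0.7, 0.4, 0.5]
gripper_width: 1.0
grasp_force: 0.0
```

```bash
python3 - <<'E'
from h import *
a=grab_frame('top');s=grab_frame('scene')
t=lambda im,x0,y0,x1,y1,k:cv2.resize(im[y0:y1,x0:x1,::-1],None,fx=k,fy=k,interpolation=cv2.INTER_CUBIC)
top=t(a,90,150,250,255,5)[:,:400]
c=np.vstack([np.hstack([t(a,90,150,190,250,4),t(s,160,230,260,330,4)[:,:400]]),t(a,255,150,385,200,800/130)[:200,:800] if 0 else cv2.resize(a[150:200,255:385,::-1],(800,200) if 0 else (520,200)).copy() if 0 else np.pad(cv2.resize(a[150:200,255:385,::-1],(520,200)),((0,0),(0,280),(0,0)))])
cv2.imwrite('pics/fin.png',c); plan(.4,0,.2,60)
E
```

```text
shift/0.6 [-0.054  -0.0725 -0.0669] norm 0.1125 turn/6 -0.286 h 58.3 t 28.15 pos [0.454  0.0047 0.1598] w 1.001 F [0.4 1.  0.4]
```

View pics/fin.png

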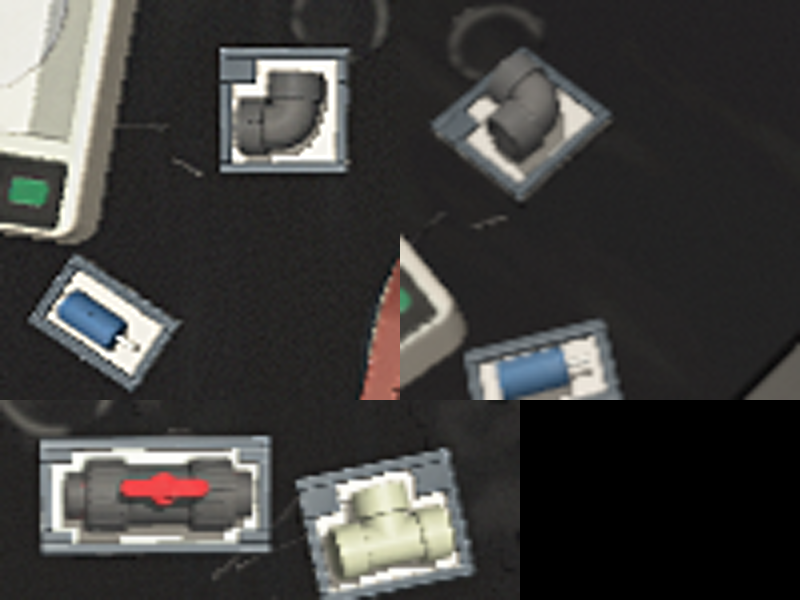

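All four lie flat inside their rims with white floor visible round them, and the gripper is clear and open. Handing in.

```bash
python3 -c "
from plant import job
print(job.job_done())"
```

```text
the job is handed in; nothing more can be done
None
```

The ball valve, tee, elbow and air stone were each lying in their matching foam insert in the last pictures, with the gripper open and clear, and I handed the job in at about 28 s on the robot's clock (no verdict was returned).

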